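Park the clay roller on the red line and set its stop block

TASK

Without picking anything up, roll the wooden clay roller across the board with your fingertips until it lies along the red line (not the blue one), and leave it at rest there. Then push the small dark stop block along the board until it sits squarely against the side of the roller, with the roller still on the red line. Leave the other things where they are.

Things in the scene. Friction and masses are not known exactly. Their poses are not given: they have to be found in the camera images.
- board: fixed tan hardboard work board, 280 mm (its x) by 440 mm (its y), 6 mm thick; origin at the centre of its underside on the table, so its top is at z = 0.006. It is turned up to 0.3 rad from the world axes
- red_mid (a point): middle of the red line painted on the board (6 mm wide, 270 mm long, no height). The line runs along this point's x axis; its y axis points across the board, away from the side where the roller and the stop block start. The roller starts 40 to 150 mm from it on the -y side, and may have to roll over the blue line
- blue_mid (a point): middle of the blue line, same size, parallel to the red one and 40 to 60 mm from it on either side; not the goal
- roller_center (a point): centre of the loose roller: plain light wooden cylinder, 44 mm diameter, 200 mm long, about 0.2 kg, lying within 0.05 rad of parallel to the red line. Its x axis is the cylinder's axis; y and z turn as it rolls. Lying on the board: centre z = 0.028, top z = 0.050. A fingertip resting on its top and moving sideways rolls it half as far as the fingertip moves
- roller: the same roller; this origin lies on its surface, 22 mm from the axis, and goes round as it rolls (straight below the centre at the start). Friction on board and fingertips is about 0.6; slight rolling resistance, so it coasts only briefly when let go
- roller_end_a (a point): centre of the roller's end face at +100 mm along its x axis
- roller_end_b (a point): centre of the roller's other end face, at -100 mm along its x axis
- stop_center (a point): centre of the loose dark wooden stop block, 60 mm (its x, roughly along the roller) by 24 mm (its y) by 30 mm high, about 0.12 kg, standing on the board (centre z = 0.021, top z = 0.036) on the roller's side away from the red line, about opposite its middle, turned up to 0.1 rad from the board. Its +y face looks at the roller; touching squarely, the centres are 34 mm apart horizontally
- stop: the same block; origin at the centre of its underside, same axes
- knife: wooden modelling knife, 130 mm long, lying flat near the far edge of the board; leave alone
- eraser: pink eraser, 45 x 20 x 13 mm, near the board's near edge; leave alone
- cup: white paper cup with brushes, 76 mm across the rim, 90 mm high (brushes to 130 mm), on the table beside the board; leave alone
- jar: brown jar with white lid, 60 mm across, 75 mm high, on the table beside the board; leave alone
- plaque: grey clay plaque with leaf relief, 150 x 170 x 16 mm, on the table beside the board; leave alone
Things that resemble listed ones, but are neither listed nor needed, are in the scene too. Of the things shaped like the stop, the dark wooden one is meant.

How it is judged:
By the outcome, as a careful person would: the job done as asked, in the order asked, and still so for the second after the job is handed in, with the robot touching nothing.
It also fails if it takes over 64 s, if anything falls off the work surface, if the arm or the gripper's body presses on something with over 40 N, if the wrist force passes 120 N, or if a joint passes its speed limit or range.

ROBOT

A 6-joint arm with a two-finger parallel gripper is mounted at the origin on the work surface. World frame = base frame: x ahead of the robot, y to its left, z up, the work surface at z = 0. Lengths are in m, angles in degrees, forces in N, time in s.
With the tool pointing down it reaches from about 0.425 to 0.95 m from the base axis. Payload 3.5 kg.
Tool frame: the origin (TCP) lies midway between the tips of the shut fingers; the grasp point (between the pads) lies 19 mm behind it (bot.pinch_z is the distance from the TCP to the grasp point, in m); z points along the fingers, y is the direction in which the jaws open and shut (so a half turn about z gives the same grasp; the last joint's range is limited). The gripper opens to 85 mm and grips with 20 to 120 N. Pads are 22 mm wide; open, the fingers measure 114 mm over their backs; the gripper's body (76 mm by 85 mm) begins 54 mm behind the grasp point. The pads swing forward as they close: fully open they stand 13 mm farther back than shut.
Start: joints at [62.853, 16.404, 90.338, -0, 73.258, -8.594], TCP at [0.215, 0.64, 0.231] pointing down, gripper open.
Joint ranges: [-158.93, 158.93], [-51.34, 127.21], [12.03, 142.37], [-87.48, 267.48], [13.55, 161.25], [-162.69, 162.69]. Speed limits (degrees/s): [159.86, 159.86, 180, 180, 180, 180].

INTERFACE

Orientations are given as [roll, pitch, yaw] about the fixed x, y, z axes, in that order (R = Rz(yaw) Ry(pitch) Rx(roll)).
In Python, from bench import sensors, optics, ticket, bot gives the robot as it stands. The module is installed in compiled form; this text tells all that it offers.
- The arm moves only by the tool play_rows, never from a script. Its argument "series" is one flat list of numbers, 4 for each row, row after row: the shift along the tool's x, y, z scaled (see below), then the turn about the tool's z scaled (see below). A call has 1 to 8 rows; each row is the pose to reach, as a shift and turn from the pose measured when the call began, along the tool's axes at that moment; what a row does not reach only later rows make up. The controller multiplies each number of a shift by 400 mm and each number of a turn by 90 degrees. A row lasts 1/12 s, in which the tool goes at most 41.7 mm and 7.16 degrees, less where a joint would pass 70% of its speed; a pose out of reach is approached as far as the arm can. A call with a number of a shift or a turn outside -1 to 1 is refused whole. A call with a gripper value outside its range is refused whole. "claw" is the opening, from 0 (shut) to 1 (fully open), set as the call begins (left out, the last holds). The fingers move at their own pace and stop on an object; the grip force is fixed at half the most. Time passes only in rows, so rows that repeat a pose let the fingers close. It gives the time, the measured TCP pose, the force and the opening at its end, in the units of the state.
- sensors.read_state(): the state, without advancing time (a new reading comes with each control period).
- optics.capture(name): name is "side" or "top"; returns the picture (400x640x3 uint8, red, green, blue); there is no depth.
- optics.get_calibration(name): a dict with "fx", "fy", "cx", "cy" (pixels), "D" ([k1, k2, p1, p2, k3] as OpenCV has them; the pictures are not rectified), "cam_to_world" (4x4, takes a point from camera to world coordinates). Camera axes: x right, y up, looking along -z (the intrinsics and any distortion apply to the point x, -y, -z); pixel columns grow to the right and rows downward; lengths in m; the calibration is good to about 2 mm. A picture is of the moment at which its call begins. get_calibration takes no time and is no camera call.
- ticket.finish_job(): hands the job in, once; it reports no verdict.
The state is a dict: "time": time; "joint_pos": joint angles; "qd": joint speeds; "joint_torque": joint torques, N m; "tool_pos": TCP position; "orientation": TCP orientation; "force": force on the tool from outside, world axes, zero at the start; "moment": the same for the moment, N m; "grip_width": opening from 0.0 (shut) to 1.0 (fully open).
Only numpy, scipy, OpenCV 4.12 (cv2) and the standard library are available. Lean on these libraries where they do the work, as an engineer would, in place of code of your own. Each camera call takes 0.05 s, during which the arm holds its last target.

## Working session

There is one attempt and no reset: what is moved stays moved. The work goes in short steps, Python scripts to look and compute and a tool call to move; the robot and the scene stay as the last step left them, time stands still between calls to the robot, and variables do not carry over. Pictures are saved under pics/ and viewed, and the job is handed in when it is done.

Besides the shell and the picture viewer there is one more tool, called after "Call:" in YAML: its name, and indented under it one key for each argument. play_rows: Moves the arm, as the interface text tells. Shifts and turns lie within -1 to 1; 1 stands for 400 mm of shift or 90 degrees of turn. Its arguments: {"type":"object","properties":{"series":{"type":"array","items":{"type":"number","minimum":-1,"maximum":1}},"claw":{"type":"number"}},"required":["series"]}

```bash
mkdir -p pics
python3 - <<'E'
from bench import sensors, optics, ticket, bot
import cv2,numpy as np
s=sensors.read_state()
print({k:np.round(v,3).tolist() for k,v in s.items()}, bot.pinch_z)
for n in("side","top"):
    im=optics.capture(n); cv2.imwrite(f"pics/{n}0.png",im[:,:,::-1]); c=optics.get_calibration(n)
    print(n,{k:np.round(v,4).tolist() for k,v in c.items()})
E
```

```text
{'time': 0.0, 'joint_pos': [62.854, 16.454, 90.423, 0.001, 73.26, -8.594], 'qd': [0.015, 0.062, 0.167, 0.037, 0.19, 0.01], 'joint_torque': [-0.001, -40.6, -29.261, -0.0, 0.006, -0.0], 'tool_pos': [0.214, 0.639, 0.23], 'orientation': [-179.865, -0.022, 161.448], 'force': [-0.316, 1.427, -0.296], 'moment': [0.035, 0.025, 0.02], 'grip_width': 0.998} 0.0187
side {'fx': 424.1426, 'fy': 424.1426, 'cx': 323.8674, 'cy': 200.4424, 'D': [-0.0261, 0.0, 0.0, 0.0, 0.0], 'cam_to_world': [[-0.7001, 0.5644, -0.4373, 0.1795], [-0.714, -0.5618, 0.4179, 0.2485], [-0.0098, 0.6048, 0.7963, 0.7282], [0.0, 0.0, 0.0, 1.0]]}
top {'fx': 519.2044, 'fy': 519.2044, 'cx': 318.5302, 'cy': 200.2274, 'D': [0.0174, 0.0, 0.0, 0.0, 0.0], 'cam_to_world': [[-0.0043, 0.9959, -0.0905, 0.4455], [-1.0, -0.0044, -0.0007, -0.1272], [-0.0011, 0.0905, 0.9959, 1.34], [0.0, 0.0, 0.0, 1.0]]}
```

View pics/top0.png

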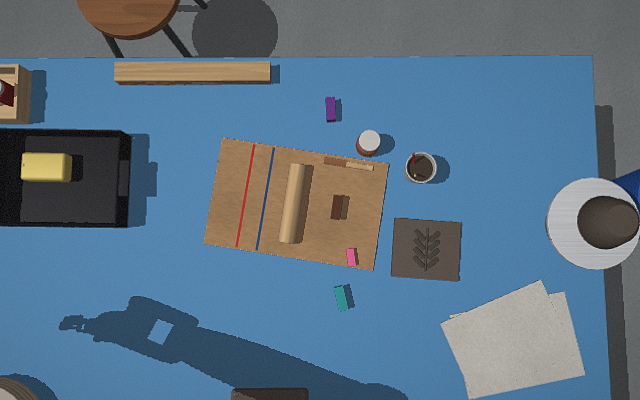

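View pics/side0.png

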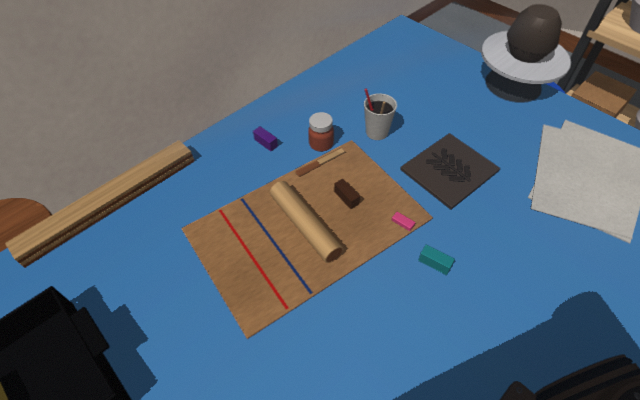

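Top view: roller around (293,203), red line around (245,195), blue line around (265,198), and a dark wooden block at (340,207). The look-alikes for the stop are purple (332,109), teal (343,298) and the pink eraser (351,257). By the description the dark wooden block at (340,207), side (347,194), is the stop. Close crops to check this:

Run:
```python
import cv2,numpy as np
a=cv2.imread("pics/top0.png")[130:275,195:400]; b=cv2.imread("pics/side0.png")[130:340,175:440]
cv2.imwrite("pics/c_top0.png",cv2.resize(a,None,fx=3.8,fy=3.8,interpolation=cv2.INTER_CUBIC))
cv2.imwrite("pics/c_side0.png",cv2.resize(b,None,fx=2.8,fy=2.8,interpolation=cv2.INTER_CUBIC))
t=cv2.imread("pics/top0.png"); h=cv2.cvtColor(t,cv2.COLOR_BGR2HSV)
for y in (180,207,230): print(y,[tuple(int(k) for k in h[y,x]) for x in range(230,360,4)])
```

```text
180 [(15, 107, 153), (15, 110, 157), (15, 110, 155), (16, 110, 156), (11, 126, 162), (17, 104, 152), (16, 107, 159), (16, 106, 161), (15, 113, 158), (16, 132, 174), (16, 125, 176), (16, 113, 154), (15, 107, 159), (15, 111, 165), (15, 110, 155), (17, 98, 195), (17, 98, 189), (17, 97, 150), (17, 96, 109), (14, 113, 86), (15, 112, 91), (16, 111, 151), (15, 111, 156), (16, 112, 153), (15, 108, 153), (15, 114, 157), (15, 112, 152), (15, 109, 150), (17, 110, 151), (15, 110, 153), (14, 111, 161), (16, 113, 151), (16, 114, 155)]
207 [(16, 108, 142), (16, 108, 142), (16, 107, 150), (1, 183, 184), (15, 108, 154), (16, 112, 144), (15, 108, 146), (16, 111, 154), (14, 68, 127), (16, 117, 159), (15, 113, 154), (15, 111, 156), (15, 108, 158), (14, 111, 154), (17, 99, 198), (16, 100, 192), (17, 99, 147), (16, 90, 110), (16, 112, 93), (16, 99, 85), (16, 115, 151), (15, 110, 155), (15, 107, 152), (15, 110, 150), (16, 108, 154), (15, 109, 152), (11, 123, 83), (12, 137, 82), (15, 103, 94), (17, 103, 92), (15, 110, 151), (15, 111, 152), (16, 111, 154)]
230 [(15, 108, 149), (15, 109, 150), (1, 190, 183), (17, 106, 151), (15, 106, 161), (15, 108, 160), (15, 110, 149), (15, 84, 137), (16, 119, 161), (15, 109, 155), (15, 114, 156), (15, 110, 155), (16, 112, 155), (17, 102, 192), (17, 96, 197), (17, 100, 156), (17, 103, 116), (14, 104, 86), (16, 103, 87), (16, 109, 143), (16, 113, 147), (15, 111, 151), (16, 112, 144), (16, 113, 145), (15, 106, 142), (15, 108, 146), (15, 106, 144), (15, 110, 146), (15, 108, 154), (15, 107, 148), (16, 110, 151), (15, 111, 140), (16, 104, 149)]
```

View pics/c_top0.png

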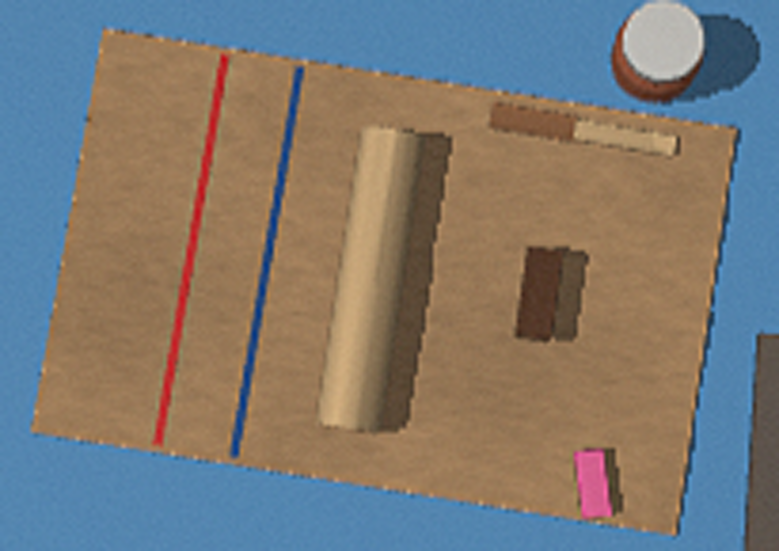

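View pics/c_side0.png

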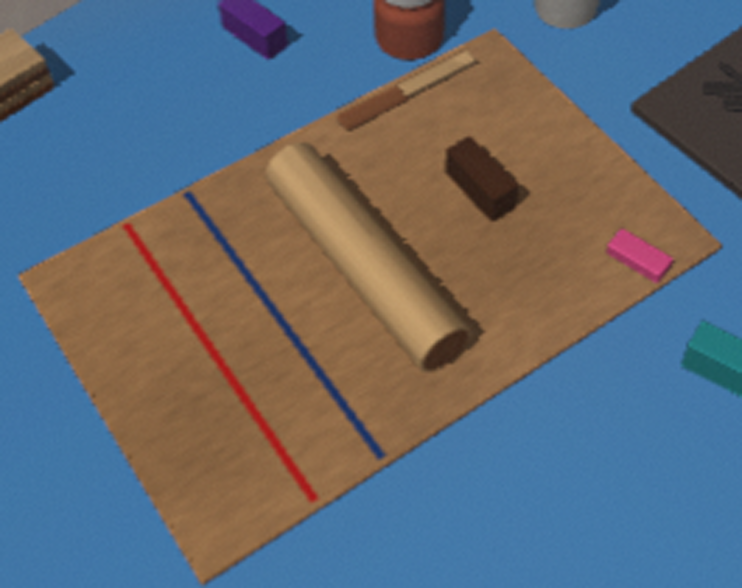

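```bash
cat > h.py <<'E'
import cv2,numpy as np
from bench import sensors, optics, ticket, bot
C={n:optics.get_calibration(n) for n in("side","top")}
def ray(n,px):
    c=C[n];K=np.array([[c["fx"],0,c["cx"]],[0,c["fy"],c["cy"]],[0,0,1]])
    p=cv2.undistortPoints(np.array(px,float).reshape(-1,1,2),K,np.array(c["D"],float)).reshape(-1,2)
    T=np.array(c["cam_to_world"]);d=np.c_[p[:,0],-p[:,1],-np.ones(len(p))]@T[:3,:3].T
    return T[:3,3],d/np.linalg.norm(d,axis=1)[:,None]
def onz(n,px,z):
    o,d=ray(n,px);return (o+d*((z-o[2])/d[:,2])[:,None])[:,:2]
def fit(p):
    vx,vy,x,y=cv2.fitLine(p.astype(np.float32),cv2.DIST_HUBER,0,0.001,0.001).ravel();v=np.array([vx,vy])
    if v[0]<0:v=-v
    return np.array([x,y]),v
def proj(n,P):
    c=C[n];T=np.array(c["cam_to_world"]);q=(np.array(P,float).reshape(-1,3)-T[:3,3])@T[:3,:3];q=q*[1,-1,-1]
    K=np.array([[c["fx"],0,c["cx"]],[0,c["fy"],c["cy"]],[0,0,1]])
    return cv2.projectPoints(q,np.zeros(3),np.zeros(3),K,np.array(c["D"],float))[0].reshape(-1,2)
def snap(n,name):
    im=optics.capture(n)[:,:,::-1].copy();cv2.imwrite(f"pics/{name}.png",im);return im
def line(n,im,col):
    h=cv2.cvtColor(im,cv2.COLOR_BGR2HSV)
    if col=="red": m=((h[...,0]<9)|(h[...,0]>174))&(h[...,1]>165)&(h[...,2]>120)
    else: m=(h[...,0]>100)&(h[...,0]<130)&(h[...,1]>60)&(h[...,2]>60)
    # within board hull
    m=m.astype(np.uint8);k,l,s,c=cv2.connectedComponentsWithStats(m)
    return m,l,s,c
def bounds(n,p0,p1,z0=.006): pass
E
python3 - <<'E'
from h import *
for n in("top","side"):
    im=cv2.imread(f"pics/{n}0.png")
    m,l,s,c=line(n,im,"red")
    for i in range(1,len(s)):
        if s[i][4]>15: print(n,s[i].tolist(),c[i].round(1).tolist())
    # red line: choose tall component(s)
    b={"top":(230,135,262,255),"side":(214,205,292,312)}[n]
    ys,xs=np.nonzero(m);k=(xs>=b[0])&(xs<=b[2])&(ys>=b[1])&(ys<=b[3])
    P=onz(n,np.c_[xs[k],ys[k]],.006);o,v=fit(P);t=(P-o)@v
    print(n,"red mid",(o+v*(t.min()+t.max())/2).round(4),"len",np.ptp(t).round(4),"ang",np.degrees(np.arctan2(v[1],v[0])).round(2))
    # board
    h=cv2.cvtColor(im,cv2.COLOR_BGR2HSV)
    # stop: dark wood
    b={"top":(325,185,355,225),"side":(328,172,366,212)}[n]
    sub=im[b[1]:b[3],b[0]:b[2]];hs=h[b[1]:b[3],b[0]:b[2]]
    print(n);
    for r in range(0,sub.shape[0],5): print([tuple(int(q) for q in hs[r,x]) for x in range(0,sub.shape[1],3)])
E
```

```text
top [235, 144, 20, 103, 227] [244.8, 195.6]
top red mid [0.5819 0.0636] len 0.2681 ang -9.27
top
[(15, 109, 154), (14, 108, 153), (15, 111, 151), (15, 111, 154), (15, 112, 153), (16, 114, 157), (15, 109, 159), (15, 108, 151), (15, 112, 152), (16, 114, 161)]
[(15, 112, 155), (16, 116, 150), (15, 110, 155), (15, 107, 152), (15, 109, 154), (15, 109, 157), (16, 114, 155), (15, 114, 155), (15, 112, 152), (16, 108, 158)]
[(16, 111, 154), (15, 111, 142), (15, 110, 146), (10, 135, 68), (11, 116, 75), (15, 104, 115), (13, 103, 79), (15, 102, 155), (16, 111, 165), (16, 111, 158)]
[(15, 109, 147), (15, 112, 155), (16, 114, 159), (11, 131, 80), (10, 131, 82), (9, 120, 83), (17, 104, 96), (15, 112, 98), (16, 112, 175), (15, 109, 164)]
[(16, 109, 159), (15, 111, 159), (15, 105, 163), (10, 142, 79), (12, 130, 86), (9, 132, 87), (16, 107, 93), (16, 109, 91), (16, 110, 157), (15, 109, 154)]
[(15, 107, 146), (16, 112, 146), (15, 111, 117), (11, 127, 84), (12, 140, 84), (10, 136, 88), (14, 108, 90), (15, 101, 91), (15, 111, 158), (15, 108, 158)]
[(16, 106, 152), (16, 113, 147), (12, 141, 87), (11, 129,
[... 1283 characters left out ...]
), (9, 141, 65), (9, 135, 66), (9, 133, 65), (14, 129, 119), (15, 129, 140), (15, 125, 139)]
[(14, 127, 142), (14, 127, 139), (14, 127, 142), (15, 130, 141), (11, 135, 66), (9, 127, 52), (10, 125, 53), (10, 143, 66), (10, 151, 66), (10, 141, 65), (8, 128, 50), (13, 120, 68), (15, 123, 135)]
[(14, 128, 136), (14, 128, 138), (14, 126, 140), (15, 129, 144), (14, 128, 136), (14, 131, 119), (11, 138, 50), (10, 127, 52), (11, 131, 39), (10, 122, 44), (9, 121, 42), (14, 126, 111), (15, 125, 131)]
[(15, 128, 139), (14, 128, 138), (14, 126, 138), (15, 127, 137), (14, 128, 131), (15, 128, 128), (15, 128, 132), (12, 134, 74), (9, 136, 43), (13, 128, 112), (15, 128, 134), (15, 128, 137), (15, 127, 135)]
```

```bash
cat >> h.py <<'E'
RA=np.radians(-9.35);RM=np.array([.5819,.0640]);RV=np.array([np.cos(RA),np.sin(RA)]);RN=np.array([-np.sin(RA),np.cos(RA)])
def uw(P): P=np.atleast_2d(P)-RM;return np.c_[P@RV,P@RN]
def xy(u,w): return RM+u*RV+w*RN
def red(n,im):
    m=line(n,im,"red")[0];ys,xs=np.nonzero(m);P=onz(n,np.c_[xs,ys],.006);q=uw(P);k=(abs(q[:,1])<.012)&(abs(q[:,0])<.15)
    return fit(P[k]) if k.sum()>40 else None
def limb(n,im,w0,z=.028,us=np.arange(-.085,.0851,.0025),uc=0,span=.04):
    """value profile on plane z, rows=u, cols=w"""
    ws=np.arange(w0-span,w0+span,.0005)
    U,W=np.meshgrid(us+uc,ws,indexing='ij')
    P=np.c_[RM+U.ravel()[:,None]*RV+W.ravel()[:,None]*RN,np.full(U.size,z)]
    q=proj(n,P).astype(np.float32).reshape(*U.shape,2)
    g=cv2.remap(im,q[...,0],q[...,1],cv2.INTER_LINEAR)
    return us+uc,ws,g.max(2).astype(float)
E
python3 - <<'E'
from h import *
for n in("top","side"):
    im=cv2.imread(f"pics/{n}0.png")
    us,ws,g=limb(n,im,-.125)
    print(n,"pix",proj(n,np.r_[xy(0,-.125),.028]))
    for a in (slice(0,12),slice(28,40),slice(56,None)): print(np.c_[ws[::4]*1000,g[a].mean(0)[::4]].round(0).astype(int).tolist())
    h=cv2.cvtColor(im,cv2.COLOR_BGR2HSV)
    b={"top":(325,185,355,225),"side":(328,172,366,212)}[n]
    m=np.zeros(im.shape[:2],np.uint8);hb=h[b[1]:b[3],b[0]:b[2]];lo={"top":(0,110,58),"side":(0,110,58)}[n]
    m[b[1]:b[3],b[0]:b[2]]=(hb[...,0]<=12)&(hb[...,1]>lo[1])&(hb[...,2]>lo[2])&(hb[...,2]<100)
    ys,xs=np.nonzero(m);P=onz(n,np.c_[xs,ys],.036)
    (c,sz,an)=cv2.minAreaRect((P*1000).astype(np.float32))
    print(n,"stop top",P.mean(0).round(4),"uw",uw(P.mean(0)).round(4),c,sz,an, "pix",xs.mean(),ys.mean())
E
```

```text
top pix [[292.16301516 201.54546332]]
[[-165, 106], [-163, 84], [-161, 89], [-159, 89], [-157, 91], [-155, 91], [-153, 90], [-151, 90], [-149, 86], [-147, 87], [-145, 96], [-143, 107], [-141, 118], [-139, 125], [-137, 131], [-135, 136], [-133, 142], [-131, 156], [-129, 168], [-127, 176], [-125, 182], [-123, 188], [-121, 196], [-119, 202], [-117, 206], [-115, 204], [-113, 198], [-111, 191], [-109, 184], [-107, 173], [-105, 152], [-103, 147], [-101, 155], [-99, 154], [-97, 154], [-95, 153], [-93, 153], [-91, 154], [-89, 154], [-87, 155], [-85, 155]]
[[-165, 100], [-163, 86], [-161, 90], [-159, 91], [-157, 91], [-155, 91], [-153, 91], [-151, 91], [-149, 90], [-147, 85], [-145, 92], [-143, 102], [-141, 115], [-139, 125], [-137, 131], [-135, 138], [-133, 144], [-131, 147], [-129, 156], [-127, 170], [-125, 181], [-123, 188], [-121, 193], [-119, 196], [-117, 198], [-115, 200], [-113, 200], [-111, 196], [-109, 190], [-107, 178], [-105, 160], [-103, 144], [-101, 152], [-99, 155], [-97, 154], [-95, 156], [-93, 157], [-91, 156], [-89, 156], [-87, 157], [-85, 158]]
[[-165, 147], [-163, 96], [-16
[... 1759 characters left out ...]
2], [-163, 143], [-161, 143], [-159, 144], [-157, 144], [-155, 134], [-153, 105], [-151, 79], [-149, 74], [-147, 77], [-145, 91], [-143, 107], [-141, 120], [-139, 130], [-137, 139], [-135, 150], [-133, 165], [-131, 174], [-129, 177], [-127, 178], [-125, 180], [-123, 183], [-121, 187], [-119, 191], [-117, 193], [-115, 192], [-113, 188], [-111, 181], [-109, 170], [-107, 161], [-105, 152], [-103, 137], [-101, 127], [-99, 136], [-97, 144], [-95, 144], [-93, 142], [-91, 140], [-89, 139], [-87, 139], [-85, 138]]
side stop top [ 0.5451 -0.1676] uw [[ 0.0013 -0.2345]] (540.3389892578125, -162.0266876220703) (37.53040313720703, 74.38525390625) 81.78106689453125 pix 346.8888888888889 190.2111111111111
```

Call:
play_rows:
  series: [-0.14,-0.15,0,0.16,-0.28,-0.31,0,0.32,-0.42,-0.46,0,0.48,-0.55,-0.61,0,0.64,-0.55,-0.61,0,0.64,-0.55,-0.61,0,0.64,-0.55,-0.61,0,0.64,-0.55,-0.61,0,0.64]
  claw: 1

```text
time: 0.77
tool_pos: [0.3455, 0.3358, 0.23]
orientation: [-179.9, 0.1, 103.8]
force: [-0.1, 0.3, 0.4]
grip_width: 0.996
```

```bash
cat >> h.py <<'E'
from scipy.spatial.transform import Rotation as Ro
def rel(u,w,z,yaw=80.65):
    s=sensors.read_state();p=np.array(s["tool_pos"]);R=Ro.from_euler("xyz",s["orientation"],degrees=True).as_matrix()
    t=np.r_[xy(u,w),z];d=R.T@(t-p);
    print("t",round(s["time"],2),"pos",p.round(4),"uw",uw(p[:2]).round(4),"ori",np.round(s["orientation"],2),"F",np.round(s["force"],2),"g",round(s["grip_width"],3),
     "\n scaled",(d/.4).round(4),"turn",round(-((yaw-s["orientation"][2]+180)%360-180)/90,4))
E
python3 - <<'E'
from h import *
rel(-.019,-.18,.13)
im=cv2.imread("pics/top0.png")
us,ws,g=limb("top",im,-.125,us=np.arange(-.15,.12,.002))
k=(ws>-.122)&(ws<-.11); print(np.c_[us*1000,g[:,k].mean(1)].round(0).astype(int).tolist())
E
```

```text
t 0.77 pos [0.3455 0.3358 0.23  ] uw [[-0.2774  0.2298]] ori [-1.7989e+02  1.3000e-01  1.0380e+02] F [-0.13  0.26  0.36] g 0.996 
 scaled [-1.1954  0.1919  0.2522] turn 0.2572
[[-150, 176], [-148, 176], [-146, 176], [-144, 180], [-142, 179], [-140, 144], [-138, 150], [-136, 159], [-134, 157], [-132, 153], [-130, 153], [-128, 154], [-126, 153], [-124, 151], [-122, 151], [-120, 153], [-118, 153], [-116, 153], [-114, 152], [-112, 149], [-110, 146], [-108, 147], [-106, 144], [-104, 165], [-102, 196], [-100, 202], [-98, 201], [-96, 200], [-94, 200], [-92, 199], [-90, 201], [-88, 201], [-86, 200], [-84, 200], [-82, 199], [-80, 200], [-78, 200], [-76, 200], [-74, 199], [-72, 199], [-70, 200], [-68, 200], [-66, 199], [-64, 200], [-62, 200], [-60, 199], [-58, 199], [-56, 199], [-54, 199], [-52, 198], [-50, 200], [-48, 199], [-46, 199], [-44, 199], [-42, 198], [-40, 198], [-38, 200], [-36, 199], [-34, 199], [-32, 199], [-30, 198], [-28, 198], [-26, 198], [-24, 197], [-22, 198], [-20, 198], [-18, 198], [-16, 198], [-14, 198], [-12, 197], [-10, 198], [-8, 197], [-6, 196], [-4, 197], [-2, 197], [0, 196], [2, 196], [4, 197], [6, 196], [8, 196], [10, 196], [12, 196], [14, 196], [16, 195], [18, 195], [20, 196], [22, 195], [24, 195], [26, 195], [28, 196], [30, 195], [32, 195], [34, 195], [36, 195], [38, 196], [40, 195], [42, 194], [44, 194], [46, 194], [48, 194], [50, 195], [52, 194], [54, 194], [56, 194], [58, 194], [60, 193], [62, 193], [64, 194], [66, 194], [68, 193], [70, 194], [72, 193], [74, 192], [76, 192], [78, 192], [80, 193], [82, 193], [84, 194], [86, 193], [88, 193], [90, 193], [92, 194], [94, 194], [96, 196], [98, 175], [100, 156], [102, 154], [104, 157], [106, 158], [108, 156], [110, 156], [112, 155], [114, 152], [116, 151], [118, 153]]
```

Call:
play_rows:
  series: [-0.1,0.02,0,0.08,-0.2,0.04,0,0.16,-0.3,0.06,0,0.24,-0.4,0.08,0,0.257,-0.5,0.1,0,0.257,-0.6,0.12,0,0.257,-0.7,0.135,0,0.257,-0.8,0.152,0,0.257]

```text
time: 1.43
tool_pos: [0.4809, 0.0376, 0.2303]
orientation: [-179.9, 0.1, 80.7]
force: [0.4, -0.2, -0.5]
grip_width: 1.0
```

Run:
```python
from h import *
rel(-.003,-.183,.10)
```

```text
t 1.43 pos [0.4809 0.0376 0.2303] uw [[-0.0954 -0.0425]] ori [-1.7993e+02  1.5000e-01  8.0650e+01] F [ 0.36 -0.21 -0.49] g 1.0 
 scaled [-0.3504  0.2314  0.3264] turn 0.0
```

Call:
play_rows:
  series: [-0.085,0.055,0.02,0,-0.17,0.11,0.06,0,-0.26,0.17,0.12,0,-0.35,0.231,0.18,0,-0.35,0.231,0.25,0,-0.35,0.231,0.326,0,-0.35,0.231,0.326,0,-0.35,0.231,0.326,0]

```text
time: 2.1
tool_pos: [0.5472, -0.1153, 0.0979]
orientation: [-179.6, 0.1, 80.6]
force: [0.3, 0.4, 0.2]
grip_width: 1.002
```

Run:
```python
from h import *
rel(-.003,-.183,.008)
for n in("top","side"):
    im=snap(n,n+"1");c=proj(n,np.r_[xy(0,-.12),.03])[0].astype(int)
    cr=im[max(0,c[1]-80):c[1]+80,max(0,c[0]-110):c[0]+110];cv2.imwrite(f"pics/c_{n}1.png",cv2.resize(cr,None,fx=3,fy=3,interpolation=cv2.INTER_CUBIC))
```

```text
t 2.1 pos [ 0.5472 -0.1153  0.0979] uw [[-0.0051 -0.1825]] ori [-1.7959e+02  7.0000e-02  8.0630e+01] F [0.34 0.37 0.25] g 1.002 
 scaled [-0.0009  0.0069  0.2247] turn -0.0002
```

View pics/c_top1.png

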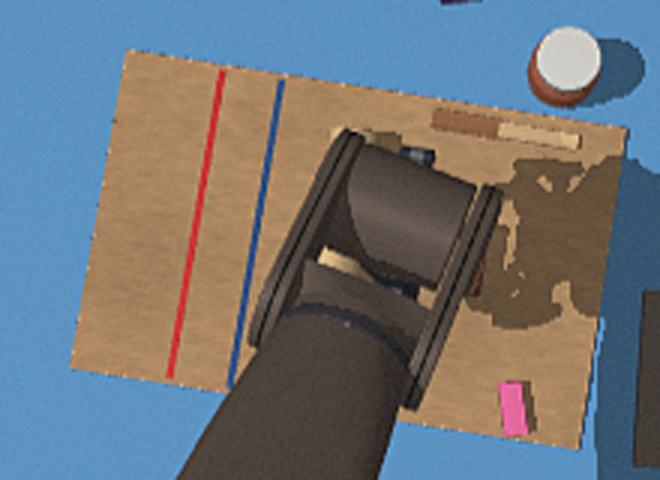

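View pics/c_side1.png

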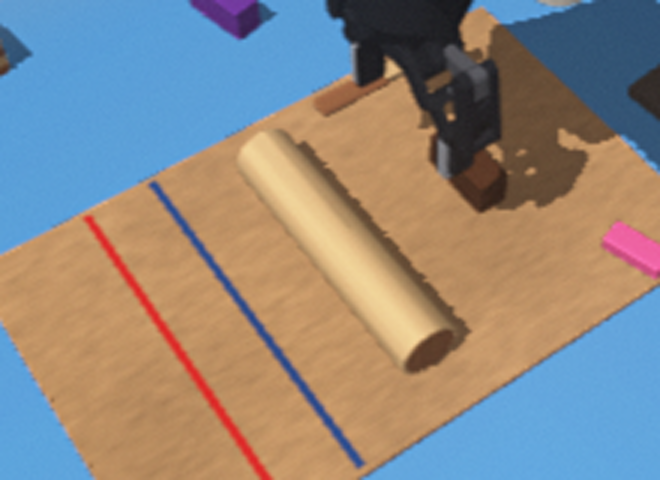

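Call:
play_rows:
  series: [0,0.007,0.06,0,0,0.007,0.12,0,0,0.007,0.18,0,0,0.007,0.215,0,0,0.007,0.23,0,0,0.007,0.23,0,0,0.007,0.23,0]

```text
time: 2.78
tool_pos: [0.5544, -0.1166, 0.0122]
orientation: [179.7, 0.2, 80.7]
force: [0.8, -0.2, -0.1]
grip_width: 1.004
```

Run:
```python
from h import *
rel(-.003,-.158,.006)
for n in("side",):
    im=snap(n,n+"2");c=proj(n,np.r_[xy(0,-.12),.03])[0].astype(int)
    cr=im[max(0,c[1]-80):c[1]+80,max(0,c[0]-110):c[0]+110];cv2.imwrite(f"pics/c_{n}2.png",cv2.resize(cr,None,fx=3,fy=3,interpolation=cv2.INTER_CUBIC))
```

```text
t 2.78 pos [ 0.5544 -0.1166  0.0122] uw [[ 0.0022 -0.1827]] ori [179.73   0.22  80.74] F [ 0.81 -0.17 -0.05] g 1.004 
 scaled [ 0.0618 -0.0131  0.0152] turn 0.001
```

View pics/c_side2.png

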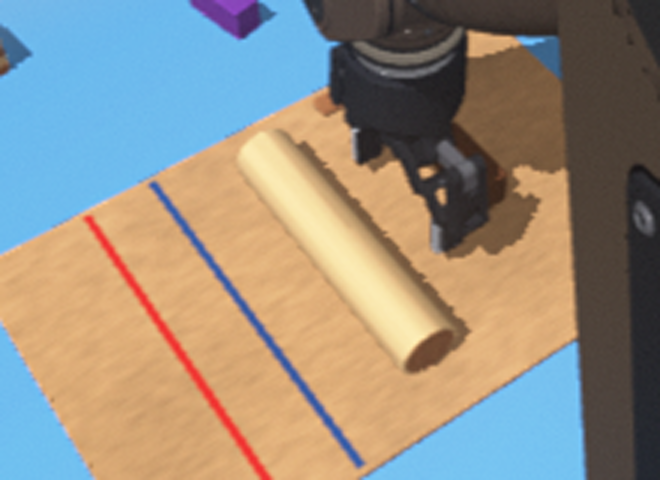

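Call:
play_rows:
  series: [0.008,-0.004,0.008,0,0.016,-0.008,0.015,0,0.024,-0.012,0.015,0,0.032,-0.012,0.015,0,0.04,-0.012,0.015,0,0.048,-0.012,0.015,0,0.056,-0.012,0.015,0,0.062,-0.012,0.015,0]

```text
time: 3.5
tool_pos: [0.554, -0.0912, 0.0063]
orientation: [179.7, 0.2, 80.8]
force: [-0.8, -2.3, 0.7]
grip_width: 1.001
```

Run:
```python
from h import *
rel(-.003,-.06,.006)
for n in("side",):
    im=snap(n,n+"3");c=proj(n,np.r_[xy(0,-.12),.03])[0].astype(int)
    cr=im[max(0,c[1]-80):c[1]+80,max(0,c[0]-110):c[0]+110];cv2.imwrite(f"pics/c_{n}3.png",cv2.resize(cr,None,fx=3,fy=3,interpolation=cv2.INTER_CUBIC))
```

```text
t 3.5 pos [ 0.554  -0.0912  0.0063] uw [[-0.0023 -0.1577]] ori [179.69   0.24  80.75] F [-0.83 -2.35  0.74] g 1.001 
 scaled [ 0.2442 -0.0013 -0.0003] turn 0.0011
```

View pics/c_side3.png

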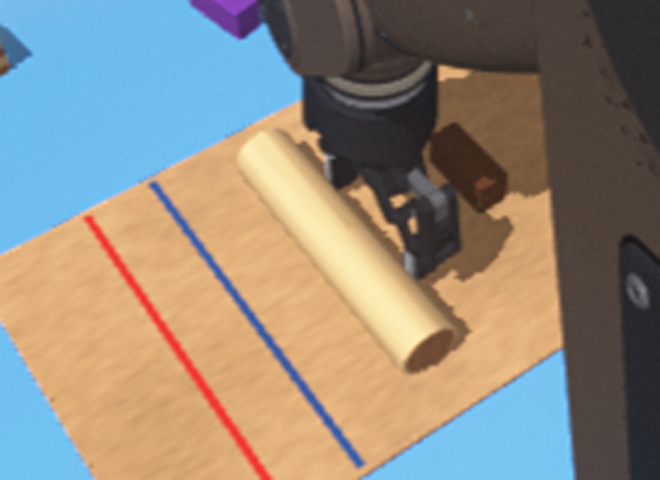

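Call:
play_rows:
  series: [0.008,0,0,0,0.018,0,0,0,0.028,0,0,0,0.038,0,0,0,0.048,0,0,0,0.058,0,0,0,0.068,0,0,0,0.078,0,0,0]

```text
time: 4.22
tool_pos: [0.5591, -0.0598, 0.0062]
orientation: [179.7, 0.2, 80.8]
force: [-0.7, 0.6, 0.9]
grip_width: 0.997
```

```bash
cat >> h.py <<'E'
def see(n,k,uc=0,wc=-.08,hw=110,hh=80):
    im=snap(n,f"{n}{k}");c=proj(n,np.r_[xy(uc,wc),.03])[0].astype(int)
    cr=im[max(0,c[1]-hh):c[1]+hh,max(0,c[0]-hw):c[0]+hw];cv2.imwrite(f"pics/c_{n}{k}.png",cv2.resize(cr,None,fx=3,fy=3,interpolation=cv2.INTER_CUBIC));return im
E
python3 - <<'E'
from h import *
rel(-.003,-.06,.006); see("side",4)
E
```

```text
t 4.22 pos [ 0.5591 -0.0598  0.0062] uw [[-0.0024 -0.1258]] ori [179.69   0.23  80.77] F [-0.67  0.59  0.88] g 0.997 
 scaled [ 0.1645 -0.0012 -0.0002] turn 0.0013
```

View pics/c_side4.png

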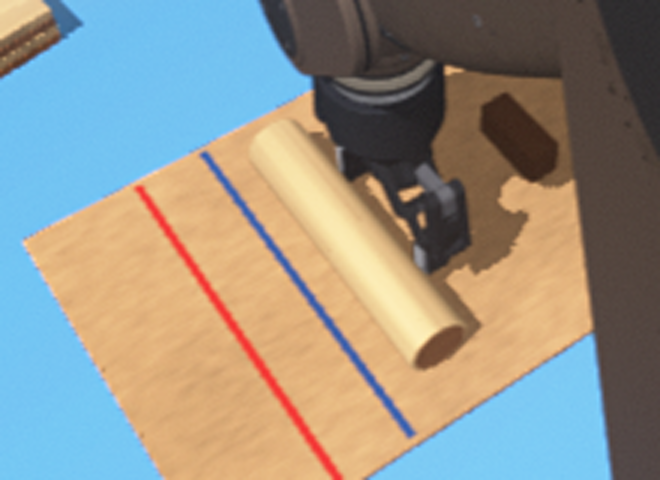

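Call:
play_rows:
  series: [0.008,0,0,0,0.018,0,0,0,0.028,0,0,0,0.038,0,0,0,0.048,0,0,0,0.058,0,0,0,0.068,0,0,0,0.078,0,0,0]

```text
time: 4.93
tool_pos: [0.5642, -0.0279, 0.006]
orientation: [179.7, 0.2, 80.8]
force: [-0.4, -0.0, 0.4]
grip_width: 1.0
```

Call:
play_rows:
  series: [0.008,0,0,0,0.018,0,0,0,0.028,0,0,0,0.038,0,0,0,0.048,0,0,0,0.058,0,0,0,0.066,0,0,0,0.07,0,0,0]

```text
time: 5.6
tool_pos: [0.5687, 0.0002, 0.0059]
orientation: [179.7, 0.2, 80.8]
force: [-0.2, -0.3, -0.5]
grip_width: 0.999
```

Run:
```python
from h import *
rel(-.003,-.035,.006); see("side",5,wc=-.04); see("top",5,wc=-.04)
```

```text
t 5.6 pos [5.687e-01 2.000e-04 5.900e-03] uw [[-0.0026 -0.0651]] ori [179.7    0.2   80.81] F [-0.24 -0.26 -0.47] g 0.999 
 scaled [ 0.0753 -0.0007 -0.0005] turn 0.0017
```

View pics/c_side5.png

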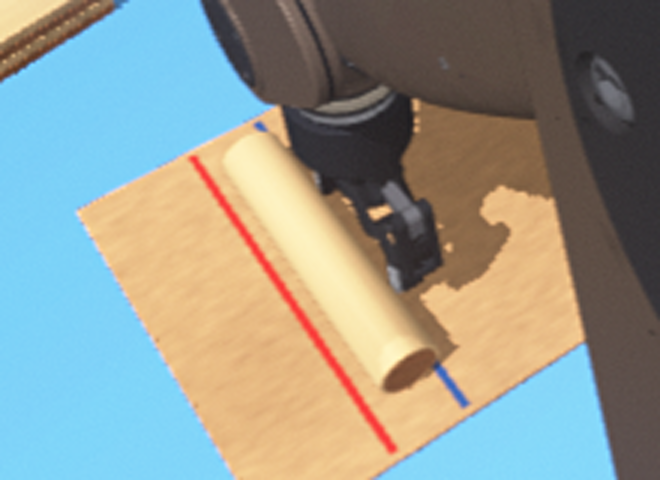

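View pics/c_top5.png

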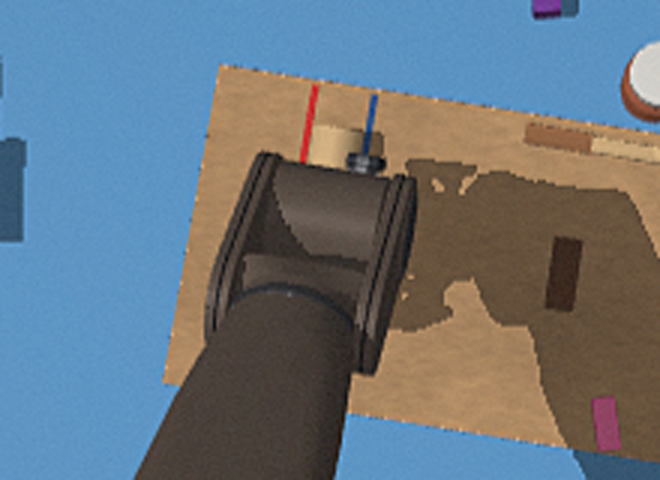

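Call:
play_rows:
  series: [0.004,0,0,0,0.008,0,0,0,0.012,0,0,0,0.016,0,0,0,0.02,0,0,0,0.024,0,0,0,0.028,0,0,0,0.03,0,0,0]

```text
time: 6.37
tool_pos: [0.5706, 0.0121, 0.0059]
orientation: [179.7, 0.2, 80.8]
force: [-0.1, 0.2, -0.3]
grip_width: 1.002
```

```bash
cat >> h.py <<'E'
def prof(n,im,w0,sl=((-.085,-.05),(-.02,.015),(.05,.085)),span=.034):
    for a,b in sl:
        us,ws,g=limb(n,im,w0,us=np.arange(a,b,.0025),span=span)
        m=g.mean(0);d=np.gradient(m)
        print(n,a,np.c_[ws[::4]*1000,m[::4]].round(0).astype(int).tolist())
E
python3 - <<'E'
from h import *
rel(-.003,-.035,.006); im=see("side",6,wc=-.02); prof("side",im,-.0)
E
```

```text
t 6.37 pos [0.5706 0.0121 0.0059] uw [[-0.0027 -0.0531]] ori [179.7    0.21  80.82] F [-0.12  0.21 -0.35] g 1.002 
 scaled [ 0.0451 -0.0006 -0.0005] turn 0.0019
side -0.085 [[-34, 225], [-32, 234], [-30, 236], [-28, 239], [-26, 243], [-24, 245], [-22, 247], [-20, 248], [-18, 250], [-16, 252], [-14, 253], [-12, 253], [-10, 252], [-8, 252], [-6, 251], [-4, 249], [-2, 244], [0, 239], [2, 240], [4, 248], [6, 248], [8, 240], [10, 235], [12, 234], [14, 233], [16, 233], [18, 232], [20, 232], [22, 232], [24, 232], [26, 231], [28, 232], [30, 232], [32, 232]]
side -0.02 [[-34, 227], [-32, 235], [-30, 240], [-28, 244], [-26, 247], [-24, 249], [-22, 251], [-20, 252], [-18, 252], [-16, 253], [-14, 253], [-12, 253], [-10, 253], [-8, 253], [-6, 253], [-4, 252], [-2, 249], [0, 244], [2, 240], [4, 246], [6, 248], [8, 242], [10, 239], [12, 238], [14, 238], [16, 237], [18, 237], [20, 237], [22, 236], [24, 236], [26, 235], [28, 235], [30, 235], [32, 235]]
side 0.05 [[-34, 229], [-32, 236], [-30, 243], [-28, 247], [-26, 249], [-24, 251], [-22, 252], [-20, 253], [-18, 253], [-16, 253], [-14, 254], [-12, 254], [-10, 253], [-8, 253], [-6, 253], [-4, 252], [-2, 250], [0, 246], [2, 240], [4, 243], [6, 247], [8, 242], [10, 239], [12, 239], [14, 239], [16, 239], [18, 238], [20, 238], [22, 238], [24, 237], [26, 237], [28, 237], [30, 237], [32, 238]]
```

View pics/c_side6.png

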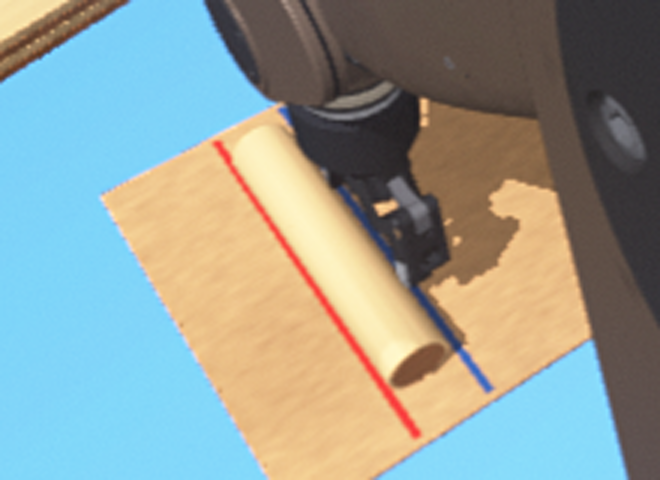

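Call:
play_rows:
  series: [0.004,0,0,-0.001,0.008,0,0,-0.002,0.012,0,0,-0.002,0.016,0,0,-0.002,0.02,0,0,-0.002,0.024,0,0,-0.002,0.027,0,0,-0.002,0.029,0,0,-0.002]

```text
time: 7.08
tool_pos: [0.5725, 0.0238, 0.0058]
orientation: [179.7, 0.2, 81.0]
force: [-0.4, -0.3, 1.7]
grip_width: 1.001
```

Call:
play_rows:
  series: [0.002,0,0,0,0.004,0,0,0,0.006,0,0,0,0.008,0,0,0,0.01,0,0,0,0.011,0,0,0,0.012,0,0,0,0.012,0,0,0]

```text
time: 7.75
tool_pos: [0.5732, 0.0286, 0.0058]
orientation: [179.7, 0.2, 81.0]
force: [-1.0, -0.7, -1.4]
grip_width: 0.998
```

Run:
```python
from h import *
rel(-.003,-.033,.006); im=see("side",7,wc=-.0)
g=im.astype(int)
for a,b in((-.09,-.06),(-.015,.015),(.06,.09)):
    us=np.arange(a,b,.0025);ws=np.arange(.004,.034,.001)
    U,W=np.meshgrid(us,ws,indexing='ij');P=np.c_[RM+U.ravel()[:,None]*RV+W.ravel()[:,None]*RN,np.full(U.size,.028)]
    q=proj("side",P).astype(np.float32).reshape(*U.shape,2);r=cv2.remap(im,q[...,0],q[...,1],cv2.INTER_LINEAR).mean(0)
    print(a,[(int(round(w*1000)),*[int(k) for k in c]) for w,c in zip(ws,r)])
```

```text
t 7.75 pos [0.5732 0.0286 0.0058] uw [[-0.0028 -0.0363]] ori [179.71   0.2   81.01] F [-1.01 -0.66 -1.39] g 0.998 
 scaled [ 0.0083 -0.0004 -0.0007] turn 0.004
-0.09 [(4, 186, 237, 251), (5, 183, 236, 251), (6, 181, 235, 251), (7, 180, 234, 250), (8, 179, 233, 250), (9, 178, 232, 250), (10, 176, 231, 249), (11, 173, 229, 248), (12, 171, 228, 247), (13, 169, 226, 247), (14, 167, 225, 246), (15, 165, 222, 245), (16, 160, 216, 242), (17, 151, 207, 238), (18, 143, 197, 233), (19, 136, 190, 231), (20, 132, 187, 231), (21, 131, 187, 231), (22, 131, 186, 231), (23, 131, 186, 231), (24, 131, 186, 231), (25, 131, 185, 231), (26, 131, 186, 231), (27, 131, 186, 231), (28, 131, 186, 231), (29, 131, 186, 231), (30, 131, 186, 231), (31, 131, 186, 231), (32, 132, 186, 231), (33, 131, 186, 231)]
-0.015 [(4, 193, 241, 253), (5, 192, 241, 253), (6, 191, 240, 253), (7, 190, 240, 253), (8, 189, 239, 252), (9, 187, 238, 252), (10, 186, 237, 252), (11, 184, 236, 252), (12, 182, 235, 251), (13, 179, 233, 250), (14, 177, 232, 250), (15, 174, 230, 249), (16, 168, 225, 246), (17, 160, 217, 243), (18, 150, 207
[... 252 characters left out ...]
, 235), (31, 135, 191, 234), (32, 134, 191, 234), (33, 135, 191, 234)]
0.06 [(4, 196, 243, 254), (5, 196, 243, 254), (6, 196, 243, 253), (7, 195, 242, 253), (8, 194, 242, 253), (9, 192, 241, 253), (10, 190, 240, 253), (11, 188, 239, 252), (12, 186, 238, 252), (13, 183, 236, 251), (14, 179, 233, 250), (15, 175, 230, 249), (16, 169, 226, 247), (17, 161, 218, 243), (18, 152, 208, 238), (19, 144, 199, 234), (20, 139, 193, 233), (21, 137, 192, 234), (22, 138, 193, 235), (23, 138, 194, 236), (24, 138, 194, 236), (25, 138, 194, 236), (26, 138, 195, 236), (27, 138, 195, 236), (28, 138, 195, 236), (29, 139, 195, 237), (30, 139, 195, 237), (31, 139, 195, 237), (32, 139, 196, 237), (33, 140, 196, 237)]
```

View pics/c_side7.png

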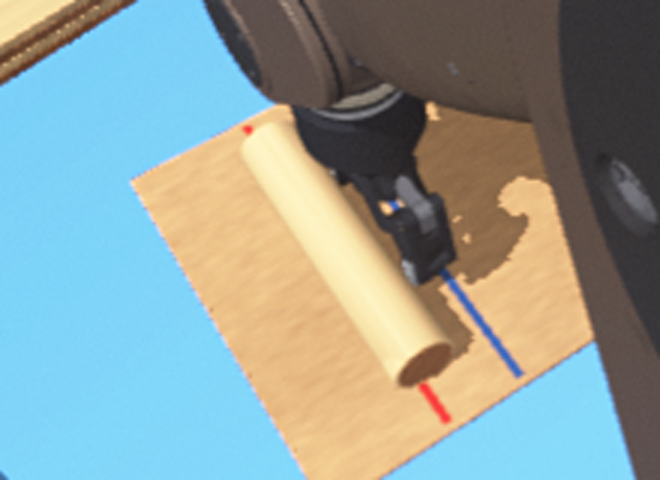

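Call:
play_rows:
  series: [0.001,0,0,0,0.002,0,0,0,0.003,0,0,0,0.004,0,0,0,0.005,0,0,0,0.006,0,0,0,0.006,0,0,0,0.006,0,0,0]

```text
time: 8.47
tool_pos: [0.5736, 0.031, 0.0057]
orientation: [179.7, 0.2, 81.0]
force: [-0.8, 0.6, 0.1]
grip_width: 1.001
```

Call:
play_rows:
  series: [-0.01,0,0,0,-0.04,0,0,0,-0.08,0,0,0,-0.11,0,-0.05,0,-0.11,0,-0.1,0,-0.11,0,-0.2,0,-0.11,0,-0.25,0,-0.11,0,-0.25,0]

```text
time: 9.13
tool_pos: [0.57, -0.0139, 0.1121]
orientation: [179.1, 0.2, 81.0]
force: [0.8, -0.2, 0.9]
grip_width: 0.999
```

Run:
```python
from h import *
rel(.004,-.29,.1)
```

```text
t 9.13 pos [ 0.57   -0.0139  0.1121] uw [[ 0.0009 -0.0788]] ori [179.06   0.24  80.97] F [ 0.8  -0.15  0.86] g 0.999 
 scaled [-0.528   0.0042  0.0326] turn 0.0035
```

Call:
play_rows:
  series: [-0.08,0,0,0.003,-0.17,0,0,0.003,-0.26,0,0,0.003,-0.35,0.004,0,0.003,-0.44,0.004,0,0.003,-0.51,0.004,0,0.003,-0.528,0.004,0,0.003,-0.528,0.004,0,0.003]
  claw: 0.35

```text
time: 9.8
tool_pos: [0.5374, -0.2249, 0.1123]
orientation: [179.1, 0.2, 80.5]
force: [0.5, 0.4, 0.5]
grip_width: 0.351
```

Run:
```python
from h import *
rel(.004,-.29,.012)
see("top",8,wc=-.1);see("side",8,wc=-.1)
```

```text
t 9.8 pos [ 0.5374 -0.2249  0.1123] uw [[ 0.003  -0.2923]] ori [179.11   0.22  80.48] F [0.48 0.37 0.52] g 0.351 
 scaled [ 0.0067 -0.0015  0.2507] turn -0.0019
```

View pics/c_top8.png

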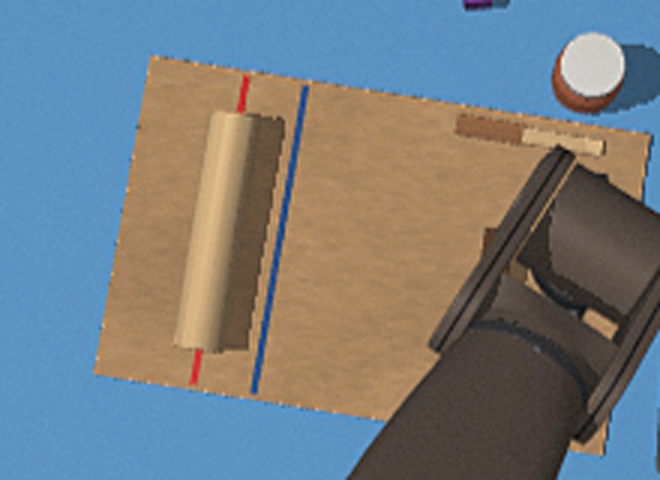

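View pics/c_side8.png

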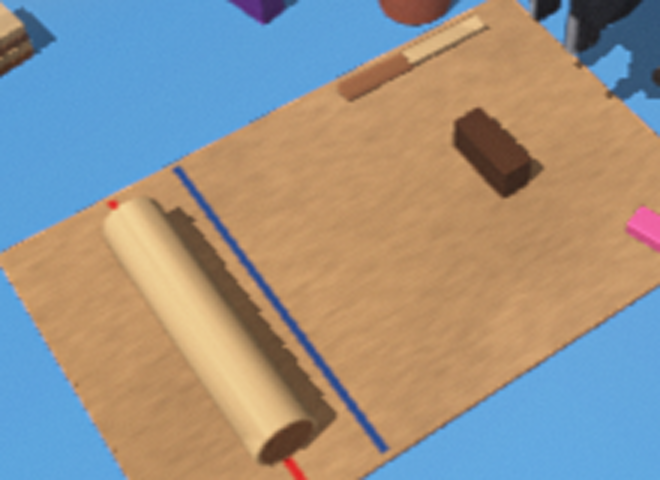

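```bash
cat >> h.py <<'E'
def edges(n,im,w0,sl=((-.09,-.055),(-.055,-.02),(-.02,.02),(.02,.055),(.055,.09)),R=.022,zc=.028):
    """front (+w) limb: half-level crossing of blue channel; back limb vs shadow. print w on plane zc"""
    out=[]
    cam=uw(np.array(C[n]["cam_to_world"])[:2,3])[0,1];zcam=np.array(C[n]["cam_to_world"])[2,3]
    for a,b in sl:
        us=np.arange(a,b,.002);ws=np.arange(w0+.008,w0+.036,.00025)
        U,W=np.meshgrid(us,ws,indexing='ij');P=np.c_[RM+U.ravel()[:,None]*RV+W.ravel()[:,None]*RN,np.full(U.size,zc)]
        q=proj(n,P).astype(np.float32).reshape(*U.shape,2);r=cv2.remap(im,q[...,0],q[...,1],cv2.INTER_LINEAR)[...,0].astype(float).mean(0)
        base=np.median(r[-24:]); k=np.argmin(np.gradient(cv2.GaussianBlur(r[None],(0,0),2)[0]))
        e=ws[k]
        # tangent plane through camera and limb point (e,zc) -> axis at distance R
        d=np.array([e-cam,zc-zcam]);th=np.arctan2(abs(d[1]),d[0]) # angle of ray to +w axis
        off=R/np.sin(th); out.append(((a+b)/2,e-off))
    out=np.array(out);p=np.polyfit(out[:,0],out[:,1],1)
    print(n,"axis w (mm)",(out[:,1]*1000).round(1),"w@u0",round(p[1]*1000,2),"slope",p[0].round(4))
def redw(n,im,ur):
    m=line(n,im,"red")[0];ys,xs=np.nonzero(m);q=uw(onz(n,np.c_[xs,ys],.006));k=(abs(q[:,1])<.012)&(q[:,0]>ur[0])&(q[:,0]<ur[1])
    return (q[k].mean(0)*1000).round(2) if k.any() else None,int(k.sum())
E
python3 - <<'E'
from h import *
for n in("top","side"):
    im=cv2.imread(f"pics/{n}0.png");edges(n,im,-.125);print("red",redw(n,im,(-.14,-.07)),redw(n,im,(.07,.14)))
    im=cv2.imread(f"pics/{n}8.png");edges(n,im,-.001);print("red",redw(n,im,(-.14,-.07)),redw(n,im,(.07,.14)))
E
```

```text
top axis w (mm) [-127.3 -127.1 -126.8 -126.3 -125.8] w@u0 -126.67 slope 0.0103
red (array([-102.08,   -0.56]), 57) (array([101.57,  -0.27]), 53)
top axis w (mm) [-3.6 -3.1 -2.8 -2.6 -2.1] w@u0 -2.84 slope 0.0095
red (array([-120.67,   -0.61]), 25) (array([118.14,  -0.19]), 26)
side axis w (mm) [-128.8 -127.8 -127.3 -126.1 -126.6] w@u0 -127.32 slope 0.0173
red (array([-102.13,    1.08]), 110) (array([101.23,   0.69]), 74)
side axis w (mm) [-2.5 -2.  -2.  -2.  -1.7] w@u0 -2.01 slope 0.0041
red (array([-118.93,    1.13]), 51) (array([130.93,   1.12]), 7)
```

Call:
play_rows:
  series: [0.007,0,0.06,-0.006,0.007,0,0.12,-0.006,0.007,0,0.18,-0.006,0.007,0,0.225,-0.006,0.007,0,0.245,-0.006,0.007,0,0.25,-0.006,0.007,0,0.25,-0.006]

```text
time: 10.48
tool_pos: [0.5398, -0.2188, 0.012]
orientation: [179.2, 0.1, 81.3]
force: [0.1, 0.0, 0.5]
grip_width: 0.352
```

Run:
```python
from h import *
rel(.002,-.27,.012,81.0)
see("side",9,wc=-.2)
```

```text
t 10.48 pos [ 0.5398 -0.2188  0.012 ] uw [[ 0.0044 -0.2859]] ori [1.7919e+02 1.5000e-01 8.1280e+01] F [0.15 0.01 0.53] g 0.352 
 scaled [ 0.0398 -0.0056 -0.0003] turn 0.0032
```

View pics/c_side9.png

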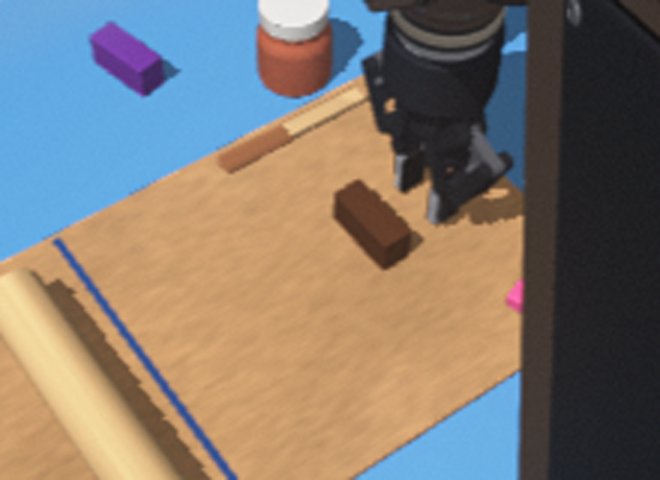

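Call:
play_rows:
  series: [0.008,0,0,0.003,0.018,0,0,0.003,0.028,0,0,0.003,0.038,0,0,0.003,0.048,0,0,0.003,0.058,0,0,0.003,0.068,0,0,0.003,0.078,0,0,0.003]

```text
time: 11.2
tool_pos: [0.5454, -0.1886, 0.0131]
orientation: [179.1, 0.2, 81.0]
force: [0.6, -1.7, 0.6]
grip_width: 0.351
```

Run:
```python
from h import *
rel(.002,-.2,.012,81.0)
see("side",10,wc=-.18)
```

```text
t 11.2 pos [ 0.5454 -0.1886  0.0131] uw [[ 0.005  -0.2551]] ori [179.06   0.23  81.01] F [ 0.55 -1.65  0.55] g 0.351 
 scaled [ 0.1379 -0.0066  0.002 ] turn 0.0001
```

View pics/c_side10.png

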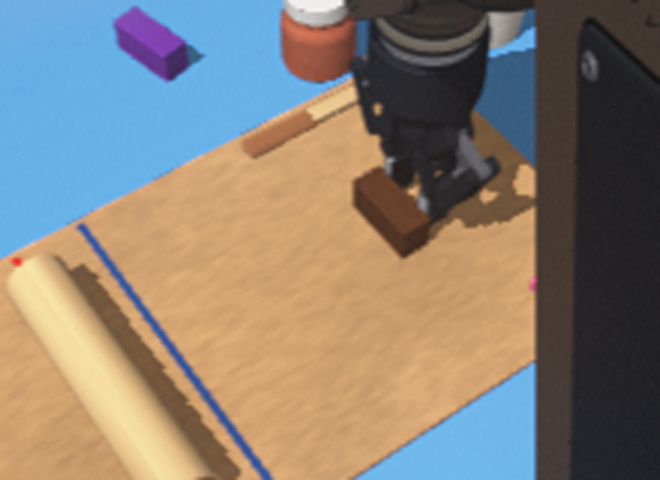

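Call:
play_rows:
  series: [0.01,0,0.001,0,0.022,0,0.002,0,0.034,0,0.002,0,0.046,0,0.002,0,0.058,0,0.002,0,0.07,0,0.002,0,0.082,0,0.002,0,0.094,0,0.002,0]

```text
time: 11.92
tool_pos: [0.5514, -0.1503, 0.0121]
orientation: [179.1, 0.2, 81.0]
force: [0.9, -2.3, 2.3]
grip_width: 0.351
```

Call:
play_rows:
  series: [0.01,0,0,0,0.022,0,0,0,0.034,0,0,0,0.046,0,0,0,0.058,0,0,0,0.07,0,0,0,0.082,0,0,0,0.094,0,0,0]

```text
time: 12.58
tool_pos: [0.5574, -0.1127, 0.012]
orientation: [179.1, 0.2, 81.0]
force: [-0.1, -1.8, 1.6]
grip_width: 0.345
```

Run:
```python
from h import *
rel(.002,-.075,.012,81.0)
see("side",11,wc=-.1)
```

```text
t 12.58 pos [ 0.5574 -0.1127  0.012 ] uw [[ 0.0045 -0.1784]] ori [179.06   0.2   81.03] F [-0.07 -1.78  1.59] g 0.345 
 scaled [ 0.2585 -0.0045 -0.001 ] turn 0.0003
```

View pics/c_side11.png

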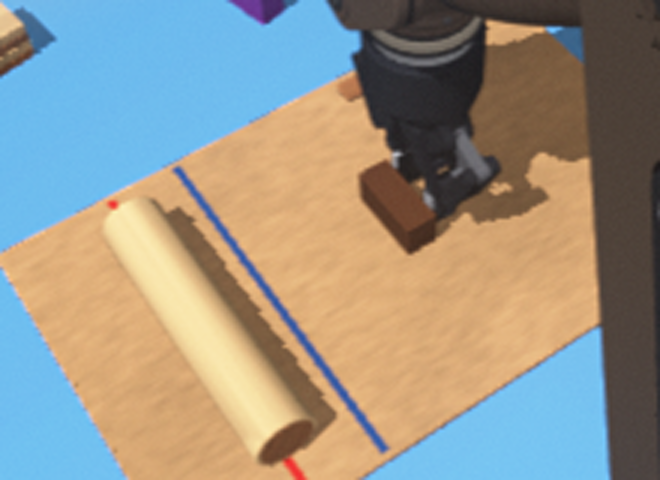

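Call:
play_rows:
  series: [0.01,0,0,0,0.022,0,0,0,0.034,0,0,0,0.046,0,0,0,0.058,0,0,0,0.07,0,0,0,0.082,0,0,0,0.094,0,0,0]

```text
time: 13.3
tool_pos: [0.5632, -0.0742, 0.0117]
orientation: [179.1, 0.2, 81.0]
force: [-0.3, -2.6, 2.4]
grip_width: 0.348
```

Call:
play_rows:
  series: [0.01,0,0,0,0.02,0,0,0,0.03,0,0,0,0.04,0,0,0,0.05,0,0,0,0.058,0,0,0,0.064,0,0,0,0.066,0,0,0]

```text
time: 13.97
tool_pos: [0.5673, -0.0477, 0.0116]
orientation: [179.1, 0.2, 81.1]
force: [-0.5, -3.0, 2.6]
grip_width: 0.351
```

Run:
```python
from h import *
rel(.002,-.0597,.012,81.0)
im=see("side",12,wc=-.04);edges("side",im,-.002)
```

```text
t 13.97 pos [ 0.5673 -0.0477  0.0116] uw [[ 0.0037 -0.1126]] ori [1.7909e+02 1.5000e-01 8.1060e+01] F [-0.48 -3.01  2.6 ] g 0.351 
 scaled [ 0.1323 -0.0034 -0.0014] turn 0.0006
side axis w (mm) [-2.2 -2.2 -2.  -2.  -1.7] w@u0 -2.01 slope 0.0034
```

View pics/c_side12.png

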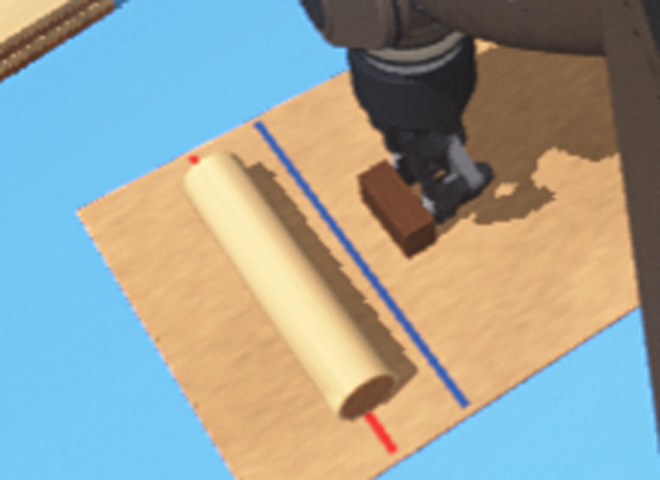

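Call:
play_rows:
  series: [0.01,0,0,0,0.02,0,0,0,0.03,0,0,0,0.04,0,0,0,0.05,0,0,0,0.06,0,0,0,0.07,0,0,0,0.078,0,0,0]

```text
time: 14.68
tool_pos: [0.5722, -0.0163, 0.0115]
orientation: [179.1, 0.1, 81.1]
force: [-0.8, -2.4, 3.5]
grip_width: 0.347
```

Call:
play_rows:
  series: [0.006,0,0,0,0.012,0,0,0,0.018,0,0,0,0.024,0,0,0,0.029,0,0,0,0.033,0,0,0,0.036,0,0,0,0.037,0,0,0]

```text
time: 15.35
tool_pos: [0.5745, -0.0016, 0.0114]
orientation: [179.1, 0.1, 81.1]
force: [-0.3, -3.3, 2.4]
grip_width: 0.352
```

Run:
```python
from h import *
rel(.002,-.0597,.012,81.0)
im=see("side",13,wc=-.02);edges("side",im,-.002)
```

```text
t 15.35 pos [ 0.5745 -0.0016  0.0114] uw [[ 0.0033 -0.0659]] ori [1.7909e+02 1.4000e-01 8.1070e+01] F [-0.33 -3.27  2.35] g 0.352 
 scaled [ 0.0155 -0.0032 -0.0016] turn 0.0008
side axis w (mm) [-2.2 -2.  -1.7 -2.  -1.7] w@u0 -1.91 slope 0.0027
```

View pics/c_side13.png

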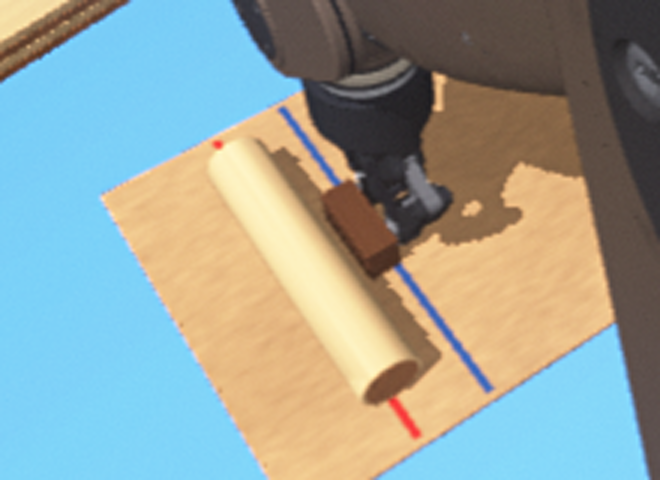

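Call:
play_rows:
  series: [0.002,0,0,0,0.004,0,0,0,0.006,0,0,0,0.008,0,0,0,0.0095,0,0,0,0.0105,0,0,0,0.0115,0,0,0,0.0125,0,0,0]

```text
time: 16.07
tool_pos: [0.5751, 0.0035, 0.0113]
orientation: [179.1, 0.1, 81.1]
force: [-0.0, -1.7, 1.6]
grip_width: 0.348
```

Run:
```python
from h import *
rel(.002,-.0597,.012,81.0)
im=see("side",14,wc=-.02,hw=60,hh=50);edges("side",im,-.002)
```

```text
t 16.07 pos [0.5751 0.0035 0.0113] uw [[ 0.0032 -0.0608]] ori [1.7911e+02 1.3000e-01 8.1060e+01] F [-0.05 -1.71  1.6 ] g 0.348 
 scaled [ 0.0028 -0.0029 -0.0018] turn 0.0007
side axis w (mm) [-2.2 -2.  -2.  -2.  -1.7] w@u0 -1.96 slope 0.0027
```

View pics/c_side14.png

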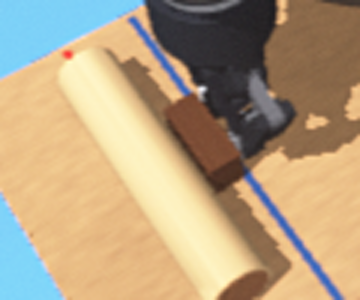

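Call:
play_rows:
  series: [0.0008,0,0,0,0.0016,0,0,0,0.0024,0,0,0,0.0032,0,0,0,0.004,0,0,0,0.0047,0,0,0,0.0054,0,0,0,0.006,0,0,0]

```text
time: 16.78
tool_pos: [0.5755, 0.0059, 0.0113]
orientation: [179.1, 0.1, 81.1]
force: [0.7, -1.6, 1.8]
grip_width: 0.35
```

Run:
```python
from h import *
rel(.002,-.0597,.012,81.0)
im=see("side",15,wc=-.02,hw=60,hh=50);edges("side",im,-.002)
```

```text
t 16.78 pos [0.5755 0.0059 0.0113] uw [[ 0.0032 -0.0583]] ori [1.791e+02 1.300e-01 8.106e+01] F [ 0.7  -1.6   1.78] g 0.35 
 scaled [-0.0034 -0.0029 -0.0018] turn 0.0007
side axis w (mm) [-2.2 -2.  -2.  -2.  -1.7] w@u0 -1.96 slope 0.0027
```

View pics/c_side15.png

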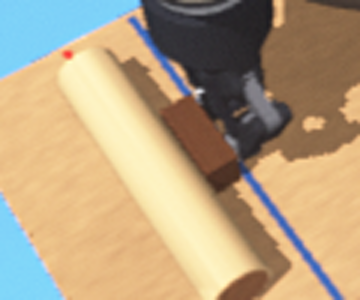

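Call:
play_rows:
  series: [0.0008,0,0,0,0.0016,0,0,0,0.0024,0,0,0,0.0032,0,0,0,0.004,0,0,0,0.0047,0,0,0,0.0054,0,0,0,0.006,0,0,0]

```text
time: 17.5
tool_pos: [0.5759, 0.0084, 0.0113]
orientation: [179.1, 0.1, 81.1]
force: [-1.0, -1.7, 0.9]
grip_width: 0.349
```

Run:
```python
from h import *
rel(.002,-.0597,.012,81.0)
im=see("side",16,wc=-.02,hw=60,hh=50);edges("side",im,-.002)
```

```text
t 17.5 pos [0.5759 0.0084 0.0113] uw [[ 0.0031 -0.0558]] ori [1.791e+02 1.200e-01 8.107e+01] F [-1.04 -1.7   0.94] g 0.349 
 scaled [-0.0096 -0.0029 -0.0018] turn 0.0007
side axis w (mm) [-0.5 -0.2 -0.2 -0.2  0.1] w@u0 -0.2 slope 0.0027
```

View pics/c_side16.png

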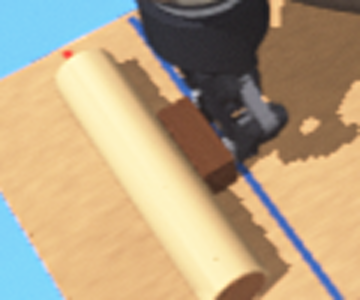

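Call:
play_rows:
  series: [0.0003,0,0,0,0.0006,0,0,0,0.0009,0,0,0,0.0012,0,0,0,0.0014,0,0,0,0.0016,0,0,0,0.0018,0,0,0,0.002,0,0,0]

```text
time: 18.22
tool_pos: [0.576, 0.0092, 0.0113]
orientation: [179.1, 0.1, 81.1]
force: [1.0, -2.4, 1.6]
grip_width: 0.348
```

Call:
play_rows:
  series: [0,0,0,0,0,0,0,0,-0.004,0,0,0,-0.012,0,0,0,-0.03,0,0,0,-0.06,0,0,0,-0.09,0,0,0,-0.1,0,0,0]

```text
time: 18.88
tool_pos: [0.5696, -0.0323, 0.0113]
orientation: [179.1, 0.1, 81.0]
force: [0.1, -0.3, 0.3]
grip_width: 0.353
```

Call:
play_rows:
  series: [-0.05,0,-0.06,0,-0.1,0,-0.14,0,-0.19,0,-0.22,0,-0.28,0,-0.25,0,-0.37,0,-0.25,0,-0.46,0,-0.25,0,-0.53,0,-0.25,0,-0.53,0,-0.25,0]

```text
time: 19.55
tool_pos: [0.5339, -0.2469, 0.1126]
orientation: [179.0, 0.3, 80.6]
force: [0.1, 0.4, -0.3]
grip_width: 0.351
```

Run:
```python
from h import *
rel(.002,-.27,.1,81.0)
for n in("top","side"):
    im=see(n,17,wc=-.04,hw=70,hh=60);edges(n,im,-.0005);print("red",redw(n,im,(-.14,-.07)),redw(n,im,(.07,.14)))
```

```text
t 19.55 pos [ 0.5339 -0.2469  0.1126] uw [[ 0.0032 -0.3146]] ori [178.99   0.28  80.64] F [ 0.12  0.44 -0.27] g 0.351 
 scaled [ 0.1115 -0.0035  0.031 ] turn -0.004
top axis w (mm) [-0.8 -0.3  0.2  0.2  0.7] w@u0 -0.04 slope 0.0095
red (array([-120.67,   -0.61]), 25) (array([117.68,  -0.24]), 28)
side axis w (mm) [0.3 0.6 0.6 0.8 0.8] w@u0 0.6 slope 0.0034
red (array([-118.86,    1.07]), 50) (array([131.43,   0.87]), 6)
```

View pics/c_top17.png

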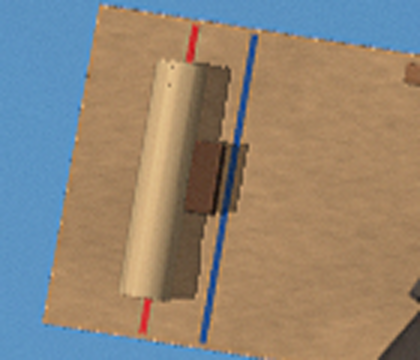

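View pics/c_side17.png

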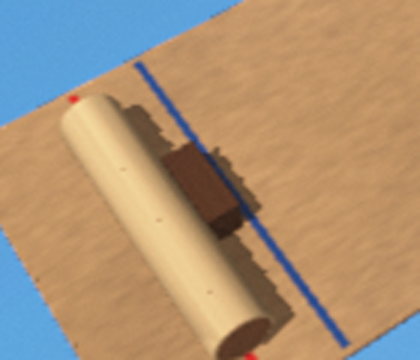

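Run:
```python
from h import *
for n in("top","side"):
    im=snap(n,n+"18");edges(n,im,-.0005)
    h=cv2.cvtColor(im,cv2.COLOR_BGR2HSV);m=((h[...,0]<=13)&(h[...,1]>115)&(h[...,2]<(100 if n=="top" else 95))).astype(np.uint8)
    c=proj(n,np.r_[xy(0,-.036),.036])[0].astype(int);w=np.zeros_like(m);w[c[1]-28:c[1]+28,c[0]-25:c[0]+25]=1;m*=w
    k,l,s,ce=cv2.connectedComponentsWithStats(m);i=1+np.argmax(s[1:,4]);ys,xs=np.nonzero(l==i)
    q=uw(onz(n,np.c_[xs,ys],.036));r=cv2.minAreaRect((q*1000).astype(np.float32))
    print(n,"pix",ce[i].round(1),s[i],"centroid uw mm",(q.mean(0)*1000).round(1),"rect",np.round(r[0],1),np.round(r[1],1),round(r[2],1))
    # w extents by u
    for u0 in np.arange(-25,30,10):
        kk=abs(q[:,0]*1000-u0-(q[:,0].mean()*1000))<4
        if kk.any(): print(u0,(np.percentile(q[kk,1],[2,98])*1000).round(1))
    b=cv2.resize(im[c[1]-40:c[1]+40,c[0]-50:c[0]+50],None,fx=7,fy=7,interpolation=cv2.INTER_CUBIC);cv2.imwrite(f"pics/c_{n}18.png",b)
```

```text
top axis w (mm) [-0.8 -0.3 -0.1  0.2  0.7] w@u0 -0.09 slope 0.0095
top pix [256.2 194.4] [251 183  13  24 195] centroid uw mm [  2.8 -32.9] rect [  2.2 -34.6] [59.1 25.4] 0.3
-25 [-44.7 -23.9]
-15 [-40.5 -22.2]
-5 [-45. -23.]
5 [-46.8 -22.8]
15 [-42.7 -22. ]
25 [-45.2 -22.8]
side axis w (mm) [0.3 0.6 0.8 0.8 0.8] w@u0 0.65 slope 0.0034
side pix [263.6 241.1] [250 226  27  32 365] centroid uw mm [ -5.5 -29.9] rect [ -6.2 -30.6] [75.6 23.4] 0.4
-25 [-39.9 -20.2]
-15 [-42.1 -19.4]
-5 [-40.2 -19.7]
5 [-40.7 -19.5]
15 [-41.  -19.3]
25 [-41.4 -19.5]
```

View pics/c_top18.png

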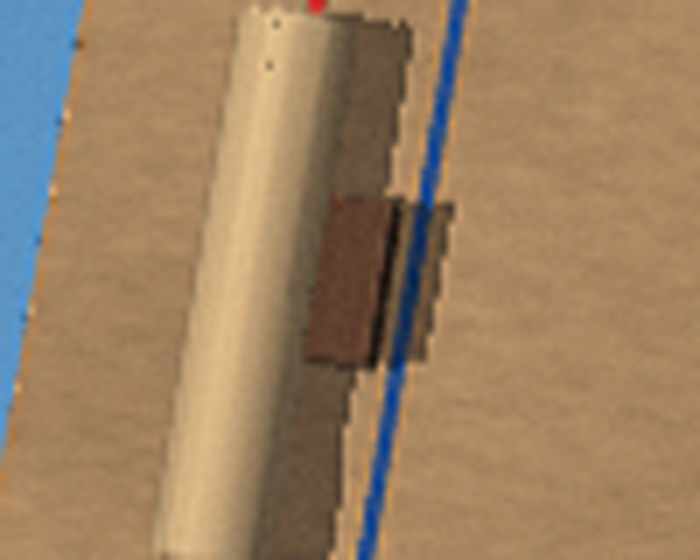

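View pics/c_side18.png

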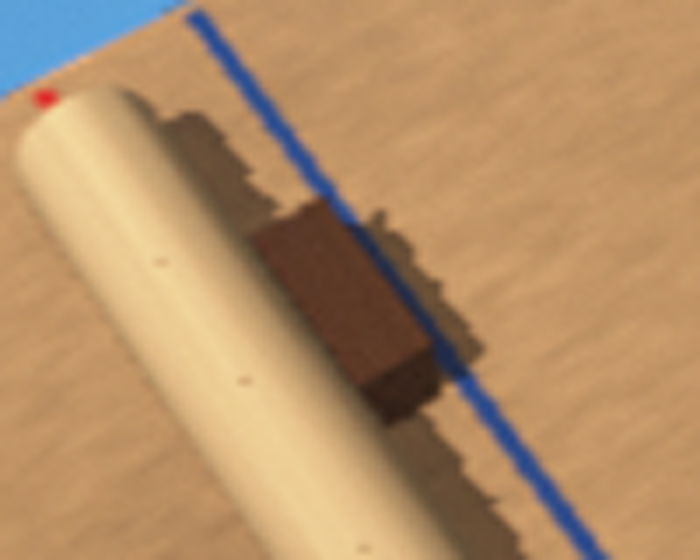

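```bash
python3 -c "
from bench import ticket,sensors
print(sensors.read_state()['time']);print(ticket.finish_job())"
```

```text
19.75
the job is handed in; nothing more can be done
None
```

The job is handed in at 19.75 s: the roller lies on the red line and the dark stop block is against its side. I rolled the roller about 125 mm by pushing it from behind with the open fingertips. I then pushed the block up with the fingers part-closed until it touched, and moved the arm clear. Nothing was gripped or lifted, and I touched none of the other things.

Last checks, made with the arm out of the way:
- **Roller on the line:** the axis is about 0.3 mm from the red line in the top view and −0.4 mm in the side view. It is about 0.3° to 0.5° off parallel to the line. Two pictures in a row gave the same position, so it is at rest.
- **Block against the roller:** in the top view its front face is at about −22 to −23 mm and the roller's side at about −22 mm. It is turned only 0.3° to 0.4°, so it sits square to the roller with no gap seen in either view.
- **Disagreement:** the two cameras differ by 1 to 1.5 mm in where they put the red line, within the stated calibration error. I therefore judged the roller against the line as seen by the same camera.
- **Less reliable:** the side view's block centre is distorted because it also takes in the block's side faces. I relied on the top view for the block.
- **Extra push:** the last push on the block rolled the roller on by about 2.6 mm. I had stopped the roller short of the line to allow for that.

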